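Close up the bench plate filter

TASK

Close up the bench plate filter: line the loose frame and the cover plate up with the two guide pins and push them along the bed onto the pins, fully home against the fixed head, frame first and cover behind it, until both spring roller catches have snapped in behind the cover. Leave the pack standing there held by the catches, and do not disturb the other things on the bench.

Things in the scene. Friction and masses are not known exactly. Their poses are not given: they have to be found in the camera images.
- head_face (a point): centre of the flat face of the fixed metal head of the bench plate filter, 42 mm above the worktop. +x is the level push direction, into the head; y across the bed; z up. The head is an upright block 160 mm wide, top 76 mm above the worktop, across one end of a fixed dark metal base 248 x 216 mm, 10 mm thick, which reaches 210 mm from the face towards -x
- bed (a point): middle of the bed, level with the tops of its two steel runners, 13 mm above the worktop and 90 mm before the head's face; axes as head_face. The runners (14 mm wide, at y = +-45 mm, slippery, up to 204 mm from the face) carry the plates; nothing guides the plates sideways
- pin_left (a point): tip of the guide pin on the bed's +y side. The two level steel pins, 12 mm thick, stick out 64 mm from the head's face at head_face y = +-64 mm, z = 0; the last 12 mm narrow to a 4 mm tip, so holes still find them about 4 mm off sideways. With both plates home they stand out 28 mm behind the cover: push between them (within 55 mm of the middle)
- pin_right (a point): tip of the same pin on the bed's -y side
- frame_center (a point): centre of the frame: loose white plastic plate standing upright on the runners, 18 mm thick (its x), 160 mm wide (y), 58 mm high (z), 0.13 kg, window 86 x 34 mm in its middle, a 13.5 mm hole each side at y = +-64 mm, half-way up. Starts between cover and pins, up to 22 mm off to a side and askew. Home: this point at head_face x = -9 mm, y = 0
- cover_center (a point): centre of the cover (without its pad): loose white plastic plate, sizes and pin holes as the frame, 0.19 kg, no window; round steel thrust pad 32 mm across, 6 mm high, in the middle of its -x face. Stands on the runners behind the frame, up to 22 mm off to a side and askew. Home: at head_face x = -27 mm, y = 0. Pushing it also pushes the frame; push plates below half height, or they tip
- catch_left (a joint): spring arm with an upright black roller, 16 mm across, on the bed's +y side (rad; 0 = fully in). The roller, 41 mm before the head's face, overlaps a passing plate's end by 2.5 mm: pushed out to about 0.05, it snaps in to about 0.015 behind the seated cover. Passing both takes about 8 N. Arms: 77 to 105 mm from the bed's middle line, from 57 mm before the face, tops 52 mm above the worktop
- catch_right (a joint): the same catch on the -y side of the bed
- mixer_cup: bystander: tall plain steel cup, 71 mm across, 116 mm high; origin at the centre of its underside
- wash_bottle: bystander: white squeeze bottle with a red cap and bent spout, 64 x 108 mm, 196 mm high; origin on its underside
- tape: bystander: roll of beige masking tape lying flat, 104 mm across, 25 mm high; origin at the centre of its underside
- notebook: bystander: black notebook lying flat, 210 x 153 mm, 16 mm thick; origin at the centre of its underside
Not all that is in view belongs to the job. What is shaped like the part that bears cover_center but pink is not meant.

How it is judged:
By the outcome, as a careful person would: the job done as asked, in the order asked, and still so for the second after the job is handed in, with the robot touching nothing.
It also fails if it takes over 61 s, if anything falls off the work surface, if the arm or the gripper's body presses on something with over 40 N, if the wrist force passes 120 N, or if a joint passes its speed limit or range.

ROBOT

A 6-joint arm with a two-finger parallel gripper is mounted at the origin on a cart in front of the work surface, level with it; the furniture and walls round the work are solid. World frame = base frame: x ahead of the robot, y to its left, z up, the work surface at z = 0. Lengths are in m, angles in degrees, forces in N, time in s.
With the tool pointing down it reaches from about 0.275 to 0.75 m from the base axis. Payload 10.2 kg.
Tool frame: the origin (TCP) lies midway between the tips of the shut fingers; the grasp point (between the pads) lies 19 mm behind it; z points along the fingers, y is the line along which they close (so a half turn about z gives the same grasp; the last joint's range is limited). The gripper opens to 88 mm and grips with 3 to 60 N. Pads are 18 mm wide; open, the fingers measure 123 mm over their backs; the gripper's body (75 mm by 187 mm) begins 45 mm behind the grasp point.
Start: joints at [-85.394, 17.928, 85.812, -0, 76.261, -12.8], TCP at [0.157, -0.501, 0.239] pointing down, gripper open.
Joint ranges: [-168.41, 168.41], [-55.51, 124.54], [10.69, 146.95], [-70.63, 250.63], [1, 178], [-165.06, 165.06]. Speed limits (degrees/s): [136.94, 136.94, 172.46, 180, 180, 180].

INTERFACE

Orientations are given as a 3x3 rotation matrix whose columns are the frame's x, y, z axes.
In Python, from bench import readout, viewer, sign_off gives the robot as it stands.
- The arm moves only by the shell command python3 -m inch 'ROWS' [OPENING]. ROWS is JSON, a list of rows, each a list of 4 numbers: the shift along the world's x, y, z in mm, then the turn about the world's z in rad. A call has exactly 10 rows; each row shifts and turns the commanded pose from where the row before left it; what a row does not reach is not made up. A row lasts 1/10 s, in which the tool goes at most 50 mm and 8.59 degrees, less where a joint would pass 70% of its speed; a pose out of reach is approached as far as the arm can. A call with a gripper value outside its range is refused whole. OPENING is the closure in counts, from 0 (fully open) to 255 (shut), set as the call begins (- or left out, the last holds). The fingers move at their own pace and stop on an object; the grip force is fixed at half the most. Time passes only in rows, so rows that do not move let the fingers close, or fill a call up. It gives the time, the measured TCP pose, the force, the opening and the grip force at its end, in the units of the state.
- readout.sense(): the state, without advancing time (a new reading comes with each control period).
- viewer.get_image(name): name is "scene" or "top"; returns a dict with "frame" (400x640x3 uint8, red, green, blue), "fx", "fy", "cx", "cy" (pixels), "rvec" (rotation vector, rad) and "tvec" (3), from world to camera coordinates, as OpenCV has them. Camera axes: x right, y down, z forward; pixel columns grow to the right and rows downward; lengths in m; the calibration is good to about 2 mm. A picture is of the moment at which its call begins. There is no depth.
- sign_off(): hands the job in; it is judged then, once.
The state is a dict: "time_s": time; "qpos": joint angles; "qd": joint speeds; "tau": joint torques, N m; "eef_pos": TCP position; "tool_rot": TCP orientation; "wrist_force": force on the tool from outside, world axes, zero at the start; "ft_torque": the same for the moment, N m; "gripper_width": finger opening in m; "gripper_force": force on a finger pad.
Only numpy, scipy, OpenCV 4.12 (cv2) and the standard library are available. Lean on these libraries where they do the work, as an engineer would, in place of code of your own. Each camera call takes 0.05 s, during which the arm holds its last target. There are 200 camera calls.

## Working session

There is one attempt and no reset: what is moved stays moved. The work goes in short steps, Python scripts to look and compute and a shell command to move; the robot and the scene stay as the last step left them, time stands still between calls to the robot, and variables do not carry over. Pictures are saved under pics/ and viewed, at most 10 in all, crops included, and the job is handed in when it is done.

```bash
mkdir -p pics; ls; cat > h.py <<'E'
import numpy as np,cv2
from bench import readout,viewer
def cam(n):
    d=viewer.get_image(n); d['K']=np.array([[d['fx'],0,d['cx']],[0,d['fy'],d['cy']],[0,0,1]]); d['R']=cv2.Rodrigues(np.array(d['rvec'],float))[0]; d['t']=np.array(d['tvec'],float).ravel(); return d
def ray(d,uv,z):
    uv=np.atleast_2d(uv).astype(float); r=np.c_[uv,np.ones(len(uv))]@np.linalg.inv(d['K']).T@d['R']; o=-d['R'].T@d['t']
    return o+r*((z-o[2])/r[:,2])[:,None]
def proj(d,p):
    q=np.atleast_2d(p)@d['R'].T+d['t']; q=q@d['K'].T; return q[:,:2]/q[:,2:]
def save(d,name,box=None,s=1):
    f=d['frame'][:,:,::-1]
    if box: f=f[box[1]:box[3],box[0]:box[2]]
    cv2.imwrite('pics/'+name,cv2.resize(f,None,fx=s,fy=s,interpolation=cv2.INTER_CUBIC))
E
python3 - <<'E'
from h import *
for n in('scene','top'):
    d=cam(n); save(d,n+'0.png'); print(n,-d['R'].T@d['t'],d['fx'])
    np.save(n+'0.npy',d,allow_pickle=True)
print(readout.sense())
E
```

```text
pics
scene [-0.07621408  0.60574506  0.88492206] 375.7410605304495
top [0.44559012 0.01801715 1.52367329] 419.55852694710745
{'time_s': 0.1, 'qpos': array([-8.53939444e+01,  1.79559239e+01,  8.58494941e+01, -8.80829377e-04,
        7.62583318e+01, -1.28001124e+01]), 'qd': array([ 0.06843073,  0.0201977 , -0.12399406, -0.0795473 , -0.02078076,
        0.02236949]), 'tau': array([ 2.89026204e-03, -4.02816582e+01, -2.52648175e+01,  6.95278728e-02,
        3.41993838e-02, -5.38934410e-05]), 'eef_pos': array([ 0.15701571, -0.50074933,  0.23822216]), 'tool_rot': array([[ 9.54207048e-01,  2.99146952e-01, -1.04235169e-04],
       [ 2.99146881e-01, -9.54206433e-01,  1.10785132e-03],
       [ 2.31948477e-04, -1.08830116e-03, -9.99999381e-01]]), 'wrist_force': array([ 0.23241406,  0.39759687, -0.3924837 ]), 'ft_torque': array([-0.01288827,  0.01032887,  0.0365447 ]), 'gripper_force': 0.0, 'gripper_width': 0.08823104719555253}
```

View pics/scene0.png

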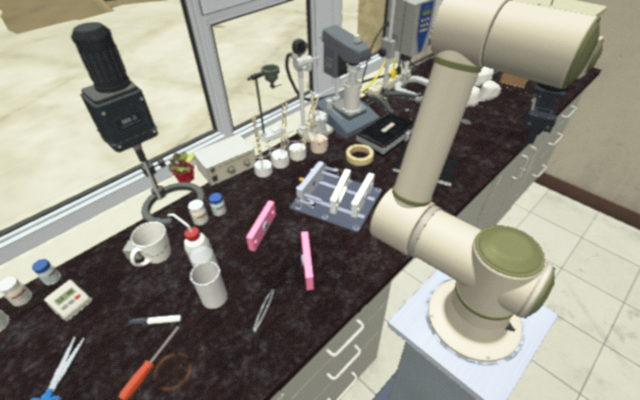

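View pics/top0.png

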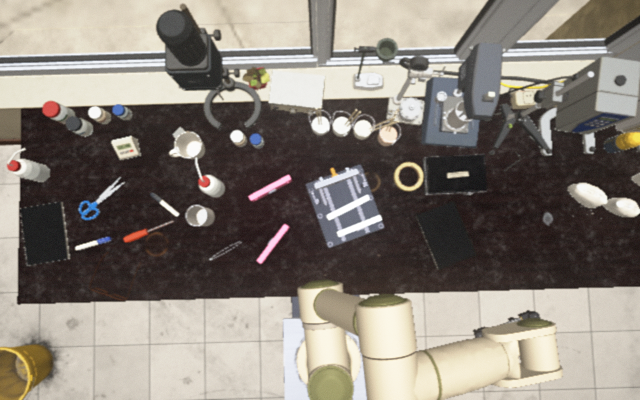

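The top view shows the filter at about (345,205): the head is on the far side, with two white plates at (349,208) and (360,228). The pink plates at (270,187) and (272,243) are decoys. I chose the white bars on the runners, and I'll check them in one close crop.

```bash
python3 - <<'E'
from h import *
a=np.load('top0.npy',allow_pickle=True).item();b=np.load('scene0.npy',allow_pickle=True).item()
A=cv2.resize(a['frame'][155:255,295:395],None,fx=4,fy=4,interpolation=cv2.INTER_CUBIC)
B=cv2.resize(b['frame'][150:240,285:385],None,fx=4,fy=4,interpolation=cv2.INTER_CUBIC)
B=cv2.copyMakeBorder(B,0,40,0,0,cv2.BORDER_CONSTANT)
cv2.imwrite('pics/c0.png',np.hstack([A,B])[:,:,::-1])
E
```

```text
(no output)
```

View pics/c0.png

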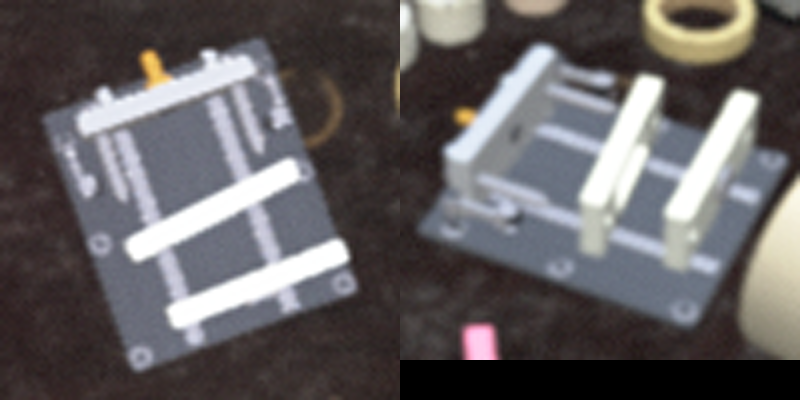

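```bash
cat >> h.py <<'E'
def rect(d,mask,z):
    P=ray(d,np.argwhere(mask)[:,::-1],z)[:,:2]; (c,s,a)=cv2.minAreaRect((P*1000).astype(np.float32)); return np.array(c),np.array(s),a
def big(m,k=1):
    n,l,s,c=cv2.connectedComponentsWithStats(m.astype(np.uint8)); o=np.argsort(-s[1:,4])+1; return [l==i for i in o[:k]]
def whites(d,th=225,roi=(295,155,395,255),k=2):
    m=np.zeros(d['frame'].shape[:2],bool); m[roi[1]:roi[3],roi[0]:roi[2]]=(d['frame'][roi[1]:roi[3],roi[0]:roi[2]].min(2)>th); return big(m,k)
E
python3 - <<'E'
from h import *
d=np.load('top0.npy',allow_pickle=True).item()
f=d['frame'].astype(int)
m=np.zeros(f.shape[:2],bool); m[155:255,295:395]=(f[155:255,295:395].max(2)>65)
m&=~((f[:,:,0]-f[:,:,2])>5)|(f.min(2)>200)
b=big(cv2.morphologyEx(m.astype(np.uint8),cv2.MORPH_OPEN,np.ones((3,3))))[0]
print('base',rect(d,b,.010))
for th in(200,225):
  for w in whites(d,th): 
    print('plate',rect(d,w,.071),w.sum()); 
    P=np.argwhere(w)[:,::-1].astype(float); W=ray(d,P,.071)[:,:2]*1000; c=W.mean(0); u=np.linalg.svd(W-c,full_matrices=False)[2]; q=(W-c)@u.T; print(c,np.degrees(np.arctan2(u[0,1],u[0,0])),np.ptp(q,axis=0))
# corners from the crop by eye
uv=np.array([[45,118],[265,38],[355,290],[137,370]])/4+[295,155]; print(ray(d,uv,.010)*1000)
uv=np.array([[78,125],[250,57],[255,75],[83,137]])/4+[295,155]; print(ray(d,uv,.076)*1000)
E
```

```text
base (array([551.31921387, -73.91178894]), array([256.61083984, 222.35066223]), 18.386241912841797)
plate (array([542.41461182, -80.0082016 ]), array([ 32.75683212, 163.24572754]), 24.009777069091797) 312
[538.55285314 -80.96640329] 114.82182102599674 [163.31332756  33.94914894]
plate (array([ 467.54901123, -119.64860535]), array([ 40.30129623, 162.19779968]), 17.2307186126709) 310
[ 472.35143402 -116.60448153] -69.76631669052756 [162.13507314  42.40961714]
plate (array([539.00402832, -81.49804688]), array([ 20.18602943, 160.19850159]), 24.934385299682617) 270
[538.20469269 -81.05943218] 115.15929613617473 [160.23391567  20.55018983]
plate (array([ 473.05752563, -118.20478821]), array([ 21.91840744, 160.27507019]), 19.701629638671875) 269
[ 472.87538552 -117.31235661] 110.10161568931072 [160.27492692  22.37628959]
[[ 628.53219935   62.12955939   10.        ]
 [ 696.08201448 -139.94235601   10.        ]
 [ 464.85209322 -212.91762038   10.        ]
 [ 398.67535241  -14.524798     10.        ]]
[[ 613.63857249   31.74825625   76.        ]
 [ 668.86048279 -119.42958788   76.        ]
 [ 652.96894246 -123.22919711   76.        ]
 [ 603.05671773   27.70100891   76.        ]]
```

```bash
cat >> h.py <<'E'
def prof(d,pts,n,z,r=18):
    """mean profile of grey along n (world mm) at points, bicubic"""
    g=cv2.cvtColor(d['frame'],cv2.COLOR_RGB2GRAY).astype(np.float32); s=np.arange(-r,r+.1,.5)
    P=np.array(pts)[:,None,:]+s[None,:,None]*np.array(n); P=np.dstack([P,np.full(P.shape[:2],z)])/1000
    uv=proj(d,P.reshape(-1,3)).astype(np.float32).reshape(P.shape[0],P.shape[1],2)
    return s,cv2.remap(g,uv[:,:,0].copy(),uv[:,:,1].copy(),cv2.INTER_CUBIC)
def edge(d,pts,n,z,sign,r=14):
    s,v=prof(d,pts,n,z,r); v=cv2.GaussianBlur(v,(9,1),2); gr=np.gradient(v,axis=1)*sign; return s[gr.argmax(1)],gr.max(1)
E
python3 - <<'E'
from h import *
d=np.load('top0.npy',allow_pickle=True).item()
th=np.radians(18.4);C=np.array([549.,-75.])
for it in range(3):
    X=np.array([np.cos(th),np.sin(th)]);Y=np.array([-X[1],X[0]])
    res={}
    for nm,n,off,t in(('+y',Y,108,X),('-y',-Y,108,X),('-x',-X,124,Y),('+x',X,124,Y)):
        a=np.linspace(-95,95,39); 
        e,g=edge(d,[C+n*off+t*k for k in a],n,10,-1)
        med=np.median(e); ok=abs(e-med)<5; p=np.polyfit(a[ok],e[ok],1); res[nm]=(p[1],np.degrees(np.arctan(p[0])),ok.sum(),e[ok].std())
    print({k:np.round(v,2) for k,v in res.items()})
    C=C+Y*(res['+y'][0]-res['-y'][0])/2+X*(res['+x'][0]-res['-x'][0])/2
    th+=np.radians((res['+y'][1]-res['-y'][1]-0*res['-x'][1])/2)
    print(C,np.degrees(th))
print('head_face from base', C+X*(124-38))
# runners and pins: bright profile across y at stations
H=C+X*86
for x in(-195,-150,-125,-60,-30):
    s,v=prof(d,[H+X*(x+k) for k in range(-6,7,2)],Y,13,100); v=v.mean(0)
    for sg in(1,-1):
        w=(abs(s-45*sg)<14); b=v[w]-np.percentile(v[w],20); b=b.clip(0); print(x,sg,round((s[w]*b).sum()/b.sum(),1),v[w].max().round(),end=' | ')
print()
# head top ends z=76: at x=+9?
for sg in(1,-1):
    e,g=edge(d,[H+X*k+Y*80*sg for k in range(4,18,2)],Y*sg,76,-1,12); print('headend',sg,e)
e,g=edge(d,[H+Y*k for k in range(-70,71,7)],-X,76,-1,14); print('headface',e)
e,g=edge(d,[H+X*20+Y*k for k in range(-70,71,7)],X,76,-1,14); print('headback',e)
np.savez('fix.npz',H=H,th=th)
E
```

```text
{'+y': array([ 0.8 , -0.54, 30.  ,  0.84]), '-y': array([-2.37, -1.36, 38.  ,  1.88]), '-x': array([-1.06, -0.  , 39.  ,  1.31]), '+x': array([-8.84,  0.47, 25.  ,  1.82])}
[544.81265004 -74.72244103] 18.80880179118045
{'+y': array([-0.64, -0.89, 29.  ,  1.07]), '-y': array([-0.74, -0.92, 36.  ,  1.49]), '-x': array([-4.77, -0.26, 38.  ,  1.24]), '+x': array([-4.79,  0.35, 27.  ,  2.07])}
[544.7870793  -74.67581012] 18.824775098357904
{'+y': array([-0.57, -0.77, 28.  ,  0.92]), '-y': array([-0.63, -0.8 , 36.  ,  1.37]), '-x': array([-4.81, -0.32, 38.  ,  1.29]), '+x': array([-4.7 ,  0.41, 27.  ,  2.17])}
[544.82802373 -74.6288103 ] 18.839571578162644
head_face from base [626.22786839 -46.87876005]
-195 1 46.1 195.0 | -195 -1 -44.1 196.0 | -150 1 45.4 203.0 | -150 -1 -45.0 207.0 | -125 1 45.1 202.0 | -125 -1 -44.7 203.0 | -60 1 44.1 204.0 | -60 -1 -45.6 204.0 | -30 1 45.3 207.0 | -30 -1 -45.9 203.0 | 
headend 1 [-1.  -1.  -0.5 -1.   0.5  0.  -0.5]
headend -1 [3.  3.  2.5 2.  2.  2.  1. ]
headface [-3.  -4.5 -3.5 -3.  -3.  -3.5 -3.  -3.5 -3.5 -4.  -3.5 -3.5 -3.  -4.
 -4.  -3.5 -4.  -4.  -4.  -4.5 -4.5]
headback [ 3.   8.5  7.  -9.   6.   3.5  3.5  4.5  4.  11.   5.5  9.   3.5  4.
  4.5  4.5  4.  13.   4.  10.5  6. ]
```

```bash
python3 -m inch '[[19,21,-4,0.085],[19,21,-4,0.085],[19,21,-4,0.085],[19,21,-4,0.085],[19,21,-4,0.085],[19,21,-4,0.085],[19,21,-4,0.085],[19,21,-4,0.085],[19,21,-4,0.085],[19,21,-4,0.085]]' 0
python3 -m inch '[[19,21,-4,0.085],[19,21,-4,0.085],[19,21,-4,0.085],[19,21,-4,0.085],[19,21,-4,0.085],[19,21,-4,0.085],[19,21,-4,0.085],[19,21,-4,0.085],[19,21,-4,0.085],[19,21,-4,0.085]]'
python3 - <<'E'
from h import *
d=np.load('top0.npy',allow_pickle=True).item()
H=np.array([630.4,-46.2]);th=np.radians(18.4)
X=np.array([np.cos(th),np.sin(th)]);Y=np.array([-X[1],X[0]])
for nm,c,a in(('frame',[538.2,-81.1],25),('cover',[472.9,-117.3],20)):
    c=np.array(c);a=np.radians(a)
    for it in range(3):
        u=np.array([np.cos(a),np.sin(a)]);v=np.array([-u[1],u[0]]);k=np.linspace(-70,70,29)
        ef,_=edge(d,[c+u*9+v*t for t in k],u,71,-1,8); eb,_=edge(d,[c-u*9+v*t for t in k],-u,71,-1,8)
        pf=np.polyfit(k,ef,1);pb=np.polyfit(k,eb,1)
        l,_=edge(d,[c+v*80+u*t for t in range(-6,7,2)],v,71,-1,8); r,_=edge(d,[c-v*80+u*t for t in range(-6,7,2)],-v,71,-1,8)
        print(nm,pf.round(3),pb.round(3),np.median(l),np.median(r))
        c=c+u*pf[1]-u*9+u*9+v*(np.median(l)-np.median(r))/2; a-=pf[0]
    q=c-H; print(nm,c,np.degrees(a),'fix:',q@X,q@Y)
s=readout.sense();print(s['qpos'])
E
```

```text
time_s: 1.1
eef_pos: [0.3476, -0.2899, 0.1984]
tool_rot: [[0.402, 0.916, -0.0], [0.916, -0.402, 0.0], [0.0, -0.0, -1.0]]
wrist_force: [-0.0, 0.2, -0.6]
gripper_width: 0.0883
gripper_force: 0.0
time_s: 2.1
eef_pos: [0.5376, -0.0799, 0.1582]
tool_rot: [[-0.423, 0.906, -0.001], [0.906, 0.423, 0.0], [0.0, -0.001, -1.0]]
wrist_force: [1.0, -0.1, 0.4]
gripper_width: 0.0881
gripper_force: 0.0
frame [2.000e-03 2.707e+00] [0.006 2.397] 1.5 3.0
frame [-0.001  0.034] [0.006 4.948] 2.5 2.5
frame [0. 0.] [5.000e-03 5.017e+00] 2.5 2.0
frame [540.8960826  -80.39455821] 24.94637340833751 fix: -95.72159953766285 -4.194570686838631
cover [0.    2.431] [2.000e-03 2.328e+00] 1.5 4.0
cover [ 0.001 -0.052] [3.000e-03 4.655e+00] 2.5 2.5
cover [0.    0.052] [3.000e-03 4.621e+00] 2.5 2.5
cover [ 475.61196252 -117.64318654] 19.92661624298817 fix: -169.4256286874113 -18.932030944735672
[-2.08088287e+01  2.45291126e+01  8.90071789e+01 -4.56811764e-03
  6.65032517e+01 -4.58240089e+01]
```

```bash
python3 -m inch '[[1,-1,0,0],[0,0,-10,0],[0,0,-15,0],[0,0,-20,0],[0,0,-20,0],[0,0,-20,0],[0,0,-15,0],[0,0,-10,0],[0,0,-3,0],[0,0,0,0]]' 110
python3 - <<'E'
from h import *
a=cam('top');b=cam('scene');np.save('s1.npy',b,allow_pickle=True)
A=cv2.resize(b['frame'][140:240,275:395],None,fx=5,fy=5,interpolation=cv2.INTER_CUBIC)
cv2.imwrite('pics/c1.png',A[:,:,::-1])
E
```

```text
time_s: 3.1
eef_pos: [0.5378, -0.0823, 0.0457]
tool_rot: [[-0.419, 0.908, -0.0], [0.908, 0.419, 0.0], [0.0, -0.0, -1.0]]
wrist_force: [0.1, 0.4, -0.4]
gripper_width: 0.0504
gripper_force: 0.0
```

View pics/c1.png

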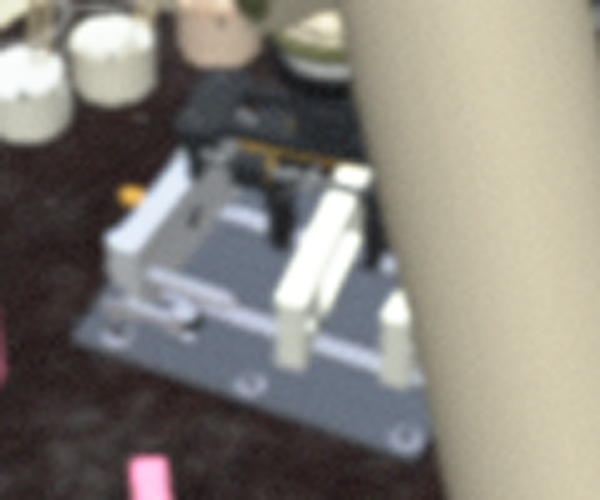

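The fingers stand either side of the frame, at crop (280,220) and (370,240), and touch nothing. Next I grip it.

```bash
python3 -m inch '[[0,0,0,0],[0,0,0,0],[0,0,0,0],[0,0,0,0],[0,0,0,0],[0,0,0,0],[0,0,0,0],[0,0,0,0],[0,0,0,0],[0,0,0,0]]' 255
python3 - <<'E'
from h import *
s=readout.sense();print(s['wrist_force'],s['eef_pos'],s['ft_torque'])
H=np.array([630.4,-46.2]);th=np.radians(18.4);X=np.array([np.cos(th),np.sin(th)]);Y=np.array([-X[1],X[0]])
c=s['eef_pos'][:2]*1000;print((c-H)@X,(c-H)@Y)
t=np.degrees(np.arctan2(s['tool_rot'][1,1],s['tool_rot'][0,1]));print(t,np.radians(18.4-t))
for x in(-78,-58):
    print(x,H+X*x-c)
E
```

```text
time_s: 4.2
eef_pos: [0.5381, -0.082, 0.0458]
tool_rot: [[-0.42, 0.908, 0.0], [0.908, 0.42, -0.0], [-0.0, 0.0, -1.0]]
wrist_force: [-0.5, -0.1, 1.9]
gripper_width: 0.0176
gripper_force: 30.0
[-0.48547419 -0.07004385  1.85800509] [ 0.5381125  -0.08196363  0.04579872] [ 0.08764475 -0.12394451  0.00393806]
-98.85815362577739 -4.804793598832013
24.80832267703018 -0.11184633024439386
-78 [18.27517315 11.14300949]
-58 [37.25269338 17.45599023]
```

```bash
python3 -m inch '[[0,0,0,-0.02],[2,1,0,-0.02],[2,1,0,-0.02],[2,1,0,-0.02],[3,1,0,-0.02],[3,1,0,-0.012],[3,2,0,0],[2,2,0,0],[1,1,0,0],[0,0,0,0]]'
python3 - <<'E'
from h import *
s=readout.sense();print(s['wrist_force'],s['eef_pos'])
H=np.array([630.4,-46.2]);th=np.radians(18.4);X=np.array([np.cos(th),np.sin(th)]);Y=np.array([-X[1],X[0]])
c=s['eef_pos'][:2]*1000;print((c-H)@X,(c-H)@Y,np.degrees(np.arctan2(s['tool_rot'][1,1],s['tool_rot'][0,1])))
a=cam('top');b=cam('scene')
A=cv2.resize(a['frame'][155:255,295:395],None,fx=4,fy=4,interpolation=cv2.INTER_CUBIC)
B=cv2.resize(b['frame'][150:250,285:385],None,fx=4,fy=4,interpolation=cv2.INTER_CUBIC)
cv2.imwrite('pics/c2.png',np.hstack([A,B])[:,:,::-1])
np.save('top2.npy',a,allow_pickle=True);np.save('scene2.npy',b,allow_pickle=True)
E
```

```text
time_s: 5.2
eef_pos: [0.5562, -0.0718, 0.0458]
tool_rot: [[-0.316, 0.949, 0.0], [0.949, 0.316, 0.0], [-0.0, 0.0, -1.0]]
wrist_force: [-0.2, 0.4, 3.5]
gripper_width: 0.0174
gripper_force: 30.0
[-0.22209423  0.37427864  3.54273888] [ 0.55624906 -0.07178774  0.04576669]
-78.43678916724006 -0.8739166528010429 18.40680216198289
```

View pics/c2.png

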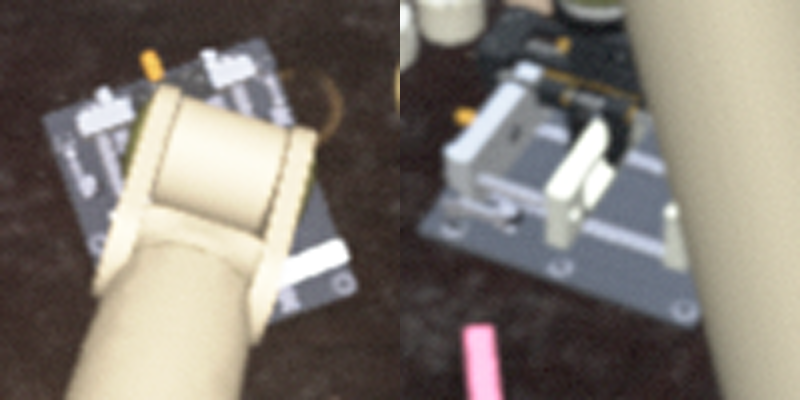

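The frame is gripped and square, with its leading face just before the pin tips: frame end at crop (560,200), pin tip at about (545,200). I'll push it slowly onto the pins and watch the force.

```bash
python3 -m inch '[[2,1,0,0],[2,1,0,0],[2,1,0,0],[2,1,0,0],[2,0.6,0,0],[2,0.6,0,0],[2,0.6,0,0],[2,0.6,0,0],[2,0.6,0,0],[2,0.6,0,0]]'
python3 - <<'E'
from h import *
s=readout.sense();print(s['wrist_force'],s['eef_pos'],s['ft_torque'])
H=np.array([630.4,-46.2]);th=np.radians(18.4);X=np.array([np.cos(th),np.sin(th)]);Y=np.array([-X[1],X[0]])
c=s['eef_pos'][:2]*1000;print((c-H)@X,(c-H)@Y, s['wrist_force'][:2]@X,s['wrist_force'][:2]@Y)
E
```

```text
time_s: 6.3
eef_pos: [0.5762, -0.0643, 0.0457]
tool_rot: [[-0.315, 0.949, 0.0], [0.949, 0.315, 0.0], [0.0, 0.0, -1.0]]
wrist_force: [-1.5, -0.2, 4.2]
gripper_width: 0.0173
gripper_force: 30.0
[-1.53790114 -0.22270544  4.22150893] [ 0.57622226 -0.06432958  0.04573331] [-0.13226105  0.2971555   0.00211436]
-57.130546395158625 -0.10157195055582235 -1.5295742532531673 0.27411716524809765
```

```bash
python3 -m inch '[[0,0,0,0],[0,0,0,0],[0,0,0,0],[0,0,6,0],[0,0,12,0],[0,0,12,0],[0,0,12,0],[0,0,12,0],[0,0,12,0],[0,0,12,0]]' 168
python3 -m inch '[[-5,-1.5,0,-0.13],[-5,-1.5,0,-0.13],[-5,-1.5,0,-0.13],[-5,-1.5,0,-0.13],[-5,-1.5,0,-0.13],[-5,-1.5,0,-0.13],[-5,-1.5,0,-0.13],[-5,-1.5,0,-0.13],[-5,-1.5,0,-0.13],[-5,-1.5,0,-0.13]]' 110
python3 -m inch '[[0,0,-5,-0.13],[0,0,-10,-0.141],[0,0,-12,0],[0,0,-14,0],[0,0,-14,0],[0,0,-14,0],[0,0,-14,0],[0,0,-5,0],[0,0,0,0],[0,0,0,0]]'
cat > st.py <<'E'
from h import *
def st():
    s=readout.sense()
    H=np.array([630.4,-46.2]);th=np.radians(18.4);X=np.array([np.cos(th),np.sin(th)]);Y=np.array([-X[1],X[0]])
    c=s['eef_pos'][:2]*1000;F=s['wrist_force'];print('fix',((c-H)@X).round(1),((c-H)@Y).round(1),'z',s['eef_pos'][2].round(4),'F',(F[:2]@X).round(2),(F[:2]@Y).round(2),F[2].round(2),'yaw_x',np.degrees(np.arctan2(s['tool_rot'][1,0],s['tool_rot'][0,0])).round(2),'w',s['gripper_width'],s['qpos'].round(0))
st()
E
python3 st.py
```

```text
time_s: 7.3
eef_pos: [0.5761, -0.0644, 0.1249]
tool_rot: [[-0.316, 0.949, 0.0], [0.949, 0.316, -0.0], [-0.0, 0.0, -1.0]]
wrist_force: [0.5, -0.3, 0.3]
gripper_width: 0.0301
gripper_force: 0.0
time_s: 8.3
eef_pos: [0.5259, -0.0794, 0.1243]
tool_rot: [[0.833, 0.553, 0.0], [0.553, -0.833, -0.0], [0.0, 0.0, -1.0]]
wrist_force: [0.3, 0.4, 0.1]
gripper_width: 0.0502
gripper_force: 0.0
time_s: 9.3
eef_pos: [0.5263, -0.0795, 0.0362]
tool_rot: [[0.949, 0.317, 0.001], [0.317, -0.949, -0.0], [0.001, 0.0, -1.0]]
wrist_force: [-0.1, 0.1, -0.2]
gripper_width: 0.0498
gripper_force: 0.0
fix -109.2 1.3 z 0.0362 F -0.03 0.14 -0.21 yaw_x 18.45 w 0.04977880615698049 [-21.  33.  97.   0.  50.  50.]
```

```bash
python3 -m inch '[[0.4,-1.2,-7,0],[0,0,-7,0],[0,0,-3,0],[5,1.6,0,0],[5,1.6,0,0],[5,1.6,0,0],[5,1.6,0,0],[5,1.7,0,0],[3,1,0,0],[0,0,0,0]]'; python3 st.py
python3 -m inch '[[2,0.7,0,0],[2,0.7,0,0],[2,0.7,0,0],[2,0.7,0,0],[2,0.7,0,0],[2,0.7,0,0],[2,0.6,0,0],[2,0.6,0,0],[2,0.6,0,0],[2,0.6,0,0]]'; python3 st.py
```

```text
time_s: 10.3
eef_pos: [0.5548, -0.0713, 0.0187]
tool_rot: [[0.949, 0.316, 0.0], [0.316, -0.949, -0.0], [0.0, 0.0, -1.0]]
wrist_force: [-0.2, 0.7, -0.7]
gripper_width: 0.0503
gripper_force: 0.0
fix -79.7 0.0 z 0.0187 F 0.07 0.76 -0.71 yaw_x 18.4 w 0.05030724053190464 [-19.  37.  92.   0.  50.  52.]
time_s: 11.3
eef_pos: [0.5746, -0.0648, 0.0187]
tool_rot: [[0.949, 0.315, -0.0], [0.315, -0.949, 0.0], [-0.0, -0.0, -1.0]]
wrist_force: [-2.0, -0.2, 0.9]
gripper_width: 0.0502
gripper_force: 0.7
fix -58.8 -0.0 z 0.0187 F -1.92 0.42 0.86 yaw_x 18.38 w 0.05024499428171618 [-18.  39.  89.   0.  52.  54.]
```

```bash
python3 -m inch '[[2,0.7,0,0],[2,0.7,0,0],[2,0.6,0,0],[2,0.7,0,0],[2,0.7,0,0],[2,0.6,0,0],[2,0.7,0,0],[2,0.7,0,0],[2,0.6,0,0],[2,0.6,0,0]]'; python3 st.py
python3 -m inch '[[1,0.3,0,0],[1,0.3,0,0],[1,0.4,0,0],[1,0.3,0,0],[1,0.3,0,0],[1,0.4,0,0],[0,0,0,0],[0,0,0,0],[0,0,0,0],[0,0,0,0]]'; python3 st.py
```

```text
time_s: 12.3
eef_pos: [0.5946, -0.0582, 0.0187]
tool_rot: [[0.949, 0.315, -0.0], [0.315, -0.949, 0.0], [-0.0, -0.0, -1.0]]
wrist_force: [-1.0, -0.1, 0.2]
gripper_width: 0.0503
gripper_force: 0.4
fix -37.8 -0.1 z 0.0187 F -1.01 0.26 0.23 yaw_x 18.38 w 0.05025362796050528 [-17.  41.  85.   0.  54.  55.]
time_s: 13.3
eef_pos: [0.6004, -0.0563, 0.0187]
tool_rot: [[0.949, 0.315, 0.0], [0.315, -0.949, -0.0], [0.0, 0.0, -1.0]]
wrist_force: [-0.8, 0.7, -0.1]
gripper_width: 0.0502
gripper_force: 0.0
fix -31.6 -0.1 z 0.0187 F -0.52 0.86 -0.13 yaw_x 18.38 w 0.050185067891642565 [-16.  42.  84.   0.  54.  55.]
```

```bash
python3 -m inch '[[1,0.3,0,0],[1,0.3,0,0],[1,0.4,0,0],[0.5,0.2,0,0],[0.5,0.2,0,0],[0,0,0,0],[0,0,0,0],[0,0,0,0],[0,0,0,0],[0,0,0,0]]'; python3 st.py
```

```text
time_s: 14.3
eef_pos: [0.6028, -0.0554, 0.0187]
tool_rot: [[0.949, 0.315, -0.004], [0.315, -0.949, -0.0], [-0.004, -0.001, -1.0]]
wrist_force: [-13.0, -3.3, 7.5]
gripper_width: 0.0498
gripper_force: 6.9
fix -29.1 -0.1 z 0.0187 F -13.35 0.94 7.52 yaw_x 18.35 w 0.049833977904573605 [-16.  42.  83.  -0.  55.  55.]
```

```bash
python3 -m inch '[[-5,-1.6,0,0],[-10,-3,0,0],[-10,-3,0,0],[0,0,10,0],[0,0,20,0],[0,0,20,0],[0,0,20,0],[0,0,20,0],[0,0,16,0],[0,0,0,0]]'; 
python3 -m inch '[[-10,-5.5,0,0.14],[-10,-5.5,0,0.14],[-10,-5.5,0,0.14],[-10,-5.5,0,0.14],[-10,-5.5,0,0.14],[-10,-5.5,0,0.14],[-10,-5.5,0,0.14],[-10,-5.5,0,0.14],[-10,-5.5,0,0.14],[-10,-5.5,0,0.14]]'; python3 st.py
python3 - <<'E'
from h import *
a=cam('top');b=cam('scene')
A=cv2.resize(a['frame'][155:255,295:395],None,fx=4,fy=4,interpolation=cv2.INTER_CUBIC)
B=cv2.resize(b['frame'][150:250,285:385],None,fx=4,fy=4,interpolation=cv2.INTER_CUBIC)
cv2.imwrite('pics/c3.png',np.hstack([A,B])[:,:,::-1])
E
```

```text
time_s: 15.3
eef_pos: [0.5809, -0.0626, 0.1276]
tool_rot: [[0.949, 0.315, 0.005], [0.315, -0.949, -0.001], [0.004, 0.003, -1.0]]
wrist_force: [-0.2, -0.2, 0.6]
gripper_width: 0.0503
gripper_force: 0.0
time_s: 16.3
eef_pos: [0.4791, -0.1175, 0.1243]
tool_rot: [[-0.155, 0.988, -0.0], [0.988, 0.155, 0.0], [0.0, -0.0, -1.0]]
wrist_force: [0.1, -0.4, -0.5]
gripper_width: 0.05
gripper_force: 0.0
fix -166.1 -19.9 z 0.1243 F -0.02 -0.45 -0.48 yaw_x 98.93 w 0.05002935119534538 [-27.  21. 100.   0.  59. -36.]
```

View pics/c3.png

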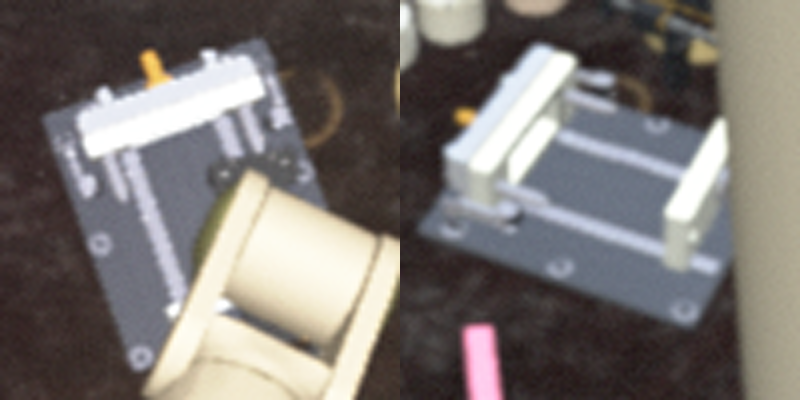

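The frame is home against the head, at crop (170,105), and the cover is untouched at (690,200). Next I go down over the cover.

```bash
python3 -m inch '[[-4,-1,0,0.1],[-4,-1,0,0.092],[0,0,-10,0],[0,0,-15,0],[0,0,-15,0],[0,0,-15,0],[0,0,-15,0],[0,0,-12,0],[0,0,-4,0],[0,0,0,0]]'; python3 st.py
python3 -m inch '[[0,0,0,0],[0,0,0,0],[0,0,0,0],[0,0,0,0],[0,0,0,0],[0,0,0,0],[0,0,0,0],[0,0,0,0],[0,0,0,0],[0,0,0,0]]' 255; python3 st.py
```

```text
time_s: 17.4
eef_pos: [0.4714, -0.1193, 0.0382]
tool_rot: [[-0.334, 0.943, -0.001], [0.943, 0.334, 0.0], [0.001, -0.001, -1.0]]
wrist_force: [0.6, -0.1, 0.2]
gripper_width: 0.0506
gripper_force: 0.0
fix -173.9 -19.1 z 0.0382 F 0.52 -0.31 0.22 yaw_x 109.51 w 0.050592202857503994 [-28.  29. 105.   0.  47. -48.]
time_s: 18.4
eef_pos: [0.4716, -0.1195, 0.039]
tool_rot: [[-0.335, 0.942, 0.0], [0.942, 0.335, -0.0], [-0.0, 0.0, -1.0]]
wrist_force: [-0.9, 1.1, 6.2]
gripper_width: 0.0239
gripper_force: 30.0
fix -173.8 -19.5 z 0.039 F -0.49 1.28 6.18 yaw_x 109.59 w 0.023861274282293628 [-28.  28. 105.  -0.  47. -48.]
```

```bash
python3 -m inch '[[1,0.5,0,-0.011],[3,2,0,-0.01],[5,3,0,0],[5,3,0,0],[5,3,0,0],[5,3,0,0],[5,3,0,0],[5,3,0,0],[5,3,0,0],[5,3,0,0]]'
python3 -m inch '[[5,3,0,0],[5,3,0,0],[5,3,0,0],[5,3,0,0],[5,3,0,0],[5,2.5,0,0],[4,2,0,0],[2.3,0.7,0,0],[0,0,0,0],[0,0,0,0]]'; python3 st.py
python3 - <<'E'
from h import *
b=cam('scene')
save(b,'c4.png',(275,140,395,240),5)
E
```

```text
time_s: 19.4
eef_pos: [0.5157, -0.0932, 0.0391]
tool_rot: [[-0.316, 0.949, 0.0], [0.949, 0.316, -0.001], [-0.001, 0.0, -1.0]]
wrist_force: [-1.6, -1.2, 5.9]
gripper_width: 0.024
gripper_force: 30.0
time_s: 20.4
eef_pos: [0.5522, -0.0728, 0.0391]
tool_rot: [[-0.316, 0.949, 0.001], [0.949, 0.316, -0.0], [-0.001, 0.001, -1.0]]
wrist_force: [0.8, 1.3, 4.2]
gripper_width: 0.024
gripper_force: 30.0
fix -82.6 -0.6 z 0.0391 F 1.17 0.97 4.2 yaw_x 108.39 w 0.024040505478041655 [-20.  35.  92.   0.  52. -38.]
```

View pics/c4.png

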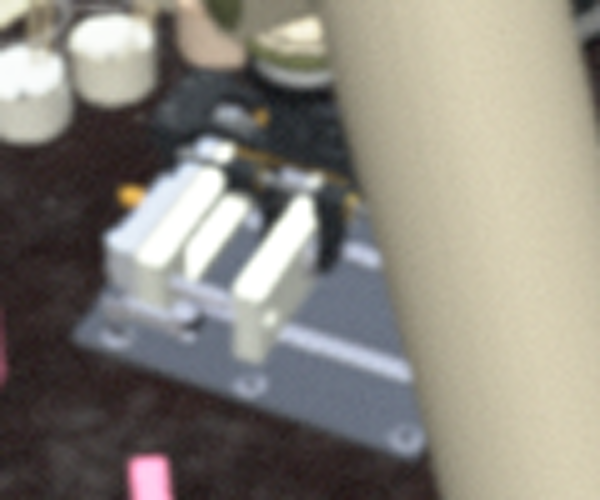

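The cover stands square and in line with the frame, at crop (255,290), with its lead face just before the pin tips. I'll push it slowly onto the pins.

```bash
python3 -m inch '[[2,0.7,0,0],[2,0.7,0,0],[2,0.7,0,0],[2,0.7,0,0],[2,0.7,0,0],[2,0.7,0,0],[2,0.7,0,0],[2,0.6,0,0],[2,0.6,0,0],[2,0.6,0,0]]'; python3 st.py
```

```text
time_s: 21.45
eef_pos: [0.5716, -0.0663, 0.0391]
tool_rot: [[-0.316, 0.949, -0.001], [0.949, 0.316, -0.0], [-0.0, -0.001, -1.0]]
wrist_force: [-3.0, -0.7, 7.7]
gripper_width: 0.0237
gripper_force: 30.0
fix -62.1 -0.5 z 0.0391 F -3.11 0.26 7.66 yaw_x 108.4 w 0.02372004461979459 [-18.  37.  89.  -0.  54. -37.]
```

```bash
python3 -m inch '[[0,0,0,0],[0,0,0,0],[0,0,0,0],[0,0,6,0],[0,0,12,0],[0,0,12,0],[0,0,12,0],[0,0,14,0],[0,0,14,0],[0,0,14,0]]' 151
python3 -m inch '[[-5,-1.6,0,-0.13],[-5,-1.6,0,-0.13],[-5,-1.6,0,-0.13],[-5,-1.6,0,-0.13],[-5,-1.6,0,-0.13],[-5,-1.6,0,-0.13],[-5,-1.6,0,-0.13],[-5,-1.6,0,-0.13],[-5,-1.6,0,-0.13],[-5,-1.6,0,-0.13]]' 110
python3 -m inch '[[0,0,-5,-0.13],[0,0,-10,-0.141],[0,0,-12,0],[0,0,-14,0],[0,0,-14,0],[0,0,-14,0],[0,0,-14,0],[0,0,-10,0],[0,0,-6,0],[0,0,0,0]]'; python3 st.py
```

```text
time_s: 22.45
eef_pos: [0.5718, -0.0661, 0.1242]
tool_rot: [[-0.316, 0.949, 0.001], [0.949, 0.316, -0.0], [-0.0, 0.0, -1.0]]
wrist_force: [-0.1, 0.2, 0.8]
gripper_width: 0.0357
gripper_force: 0.0
time_s: 23.45
eef_pos: [0.5216, -0.0821, 0.1236]
tool_rot: [[0.833, 0.553, 0.001], [0.553, -0.833, -0.0], [0.0, 0.0, -1.0]]
wrist_force: [0.1, -0.1, -0.0]
gripper_width: 0.0501
gripper_force: 0.0
time_s: 24.45
eef_pos: [0.5215, -0.082, 0.0232]
tool_rot: [[0.949, 0.317, -0.001], [0.317, -0.949, 0.0], [-0.001, -0.001, -1.0]]
wrist_force: [-0.0, 0.5, 0.4]
gripper_width: 0.0502
gripper_force: 0.0
fix -114.6 0.4 z 0.0232 F 0.16 0.49 0.36 yaw_x 18.45 w 0.05017632917252706 [-22.  34.  98.  -0.  48.  50.]
```

```bash
python3 -m inch '[[5,1.6,-2,0],[5,1.6,-1,0],[5,1.6,0,0],[5,1.6,0,0],[5,1.6,0,0],[4,1.4,0,0],[3,1,0,0],[2,0.7,0,0],[2,0.7,0,0],[2,0.7,0,0]]'; python3 st.py
python3 -m inch '[[2,0.6,0,0],[2,0.7,0,0],[2,0.7,0,0],[2,0.6,0,0],[2,0.7,0,0],[2,0.7,0,0],[2,0.6,0,0],[2,0.7,0,0],[0,0,0,0],[0,0,0,0]]'; python3 st.py
```

```text
time_s: 25.45
eef_pos: [0.5594, -0.0697, 0.0207]
tool_rot: [[0.949, 0.316, -0.001], [0.316, -0.949, -0.0], [-0.001, -0.0, -1.0]]
wrist_force: [-6.8, -2.4, 4.8]
gripper_width: 0.0504
gripper_force: 3.4
fix -74.8 0.2 z 0.0207 F -7.23 -0.17 4.76 yaw_x 18.4 w 0.05037477518288328 [-19.  38.  91.  -0.  51.  53.]
time_s: 26.45
eef_pos: [0.5759, -0.0642, 0.0208]
tool_rot: [[0.949, 0.315, 0.0], [0.315, -0.949, -0.0], [0.0, 0.0, -1.0]]
wrist_force: [0.3, -0.0, -0.4]
gripper_width: 0.0502
gripper_force: 0.0
fix -57.4 0.1 z 0.0208 F 0.26 -0.13 -0.44 yaw_x 18.39 w 0.050161122839799746 [-18.  39.  89.   0.  52.  54.]
```

```bash
python3 -m inch '[[2,0.6,0,0],[2,0.7,0,0],[1,0.3,0,0],[1,0.3,0,0],[1,0.4,0,0],[1,0.3,0,0],[1,0.3,0,0],[0.5,0.2,0,0],[0,0,0,0],[0,0,0,0]]'; python3 st.py
```

```text
time_s: 27.45
eef_pos: [0.5852, -0.0611, 0.0207]
tool_rot: [[0.949, 0.315, -0.0], [0.315, -0.949, 0.0], [-0.0, -0.0, -1.0]]
wrist_force: [-0.1, -0.3, 0.6]
gripper_width: 0.0502
gripper_force: 0.0
fix -47.6 0.1 z 0.0207 F -0.18 -0.25 0.55 yaw_x 18.38 w 0.05020494346255255 [-17.  40.  87.   0.  53.  54.]
```

```bash
python3 -m inch '[[0.5,0.2,0,0],[0.5,0.1,0,0],[0.5,0.2,0,0],[0.5,0.2,0,0],[0.5,0.1,0,0],[0.5,0.2,0,0],[0,0,0,0],[0,0,0,0],[0,0,0,0],[0,0,0,0]]'; python3 st.py
python3 - <<'E'
from h import *
b=cam('scene')
save(b,'c5.png',(275,140,395,240),5)
E
```

```text
time_s: 28.45
eef_pos: [0.5856, -0.0609, 0.0208]
tool_rot: [[0.949, 0.315, -0.007], [0.315, -0.949, -0.0], [-0.007, -0.002, -1.0]]
wrist_force: [-21.1, -6.0, 11.3]
gripper_width: 0.0498
gripper_force: 10.5
fix -47.1 0.2 z 0.0208 F -21.86 0.99 11.29 yaw_x 18.36 w 0.049820486287614305 [-17.  40.  86.  -0.  54.  54.]
```

View pics/c5.png

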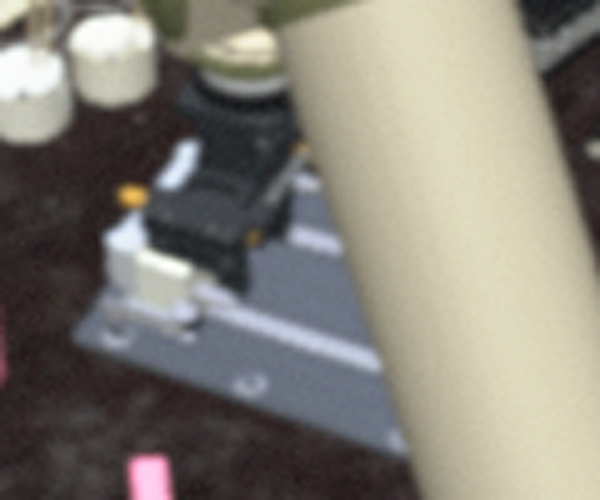

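The pack is hard home: 22 N of push, and the TCP stopped exactly 18 mm behind the frame's stop. I'll retreat and check both catches from clear.

```bash
python3 -m inch '[[-3,-1,0,0],[-6,-2,0,0],[-10,-3,0,0],[-10,-3,0,0],[0,0,15,0],[0,0,20,0],[0,0,25,0],[0,0,25,0],[0,0,25,0],[0,0,20,0]]'
python3 -m inch '[[-20,-30,5,0],[-20,-30,5,0],[-20,-35,5,0],[-20,-35,5,0],[-20,-35,5,0],[-20,-35,5,0],[-20,-35,5,0],[-20,-35,5,0],[-10,-20,0,0],[0,0,0,0]]'
python3 st.py
python3 - <<'E'
from h import *
a=cam('top');b=cam('scene')
A=cv2.resize(a['frame'][155:230,300:375],None,fx=5.33,fy=5.33,interpolation=cv2.INTER_CUBIC)[:400,:400]
B=cv2.resize(b['frame'][150:225,285:360],None,fx=5.33,fy=5.33,interpolation=cv2.INTER_CUBIC)[:400,:400]
cv2.imwrite('pics/c6.png',np.hstack([A,B])[:,:,::-1])
d=np.load('top0.npy',allow_pickle=True).item()
m=np.abs(a['frame'].astype(int)-d['frame']).max(2)>60
n,l,s,c=cv2.connectedComponentsWithStats(m.astype(np.uint8));print([(c[i].round(),s[i,4]) for i in range(1,n) if s[i,4]>25])
for w in whites(a,225,(300,155,375,230),1): print(rect(a,w,.071),w.sum())
E
```

```text
time_s: 29.5
eef_pos: [0.5593, -0.0692, 0.1522]
tool_rot: [[0.949, 0.315, 0.001], [0.315, -0.949, -0.0], [0.001, 0.001, -1.0]]
wrist_force: [0.2, -0.1, -0.3]
gripper_width: 0.0505
gripper_force: 0.0
time_s: 30.5
eef_pos: [0.388, -0.3611, 0.1906]
tool_rot: [[0.95, 0.312, 0.0], [0.312, -0.95, -0.001], [0.0, 0.001, -1.0]]
wrist_force: [0.3, 0.6, -0.4]
gripper_width: 0.0503
gripper_force: 0.0
fix -329.5 -222.3 z 0.1906 F 0.5 0.44 -0.39 yaw_x 18.19 w 0.05033526591586789 [-56.  21.  89.  -0.  70.  16.]
[(array([339., 186.]), np.int32(488)), (array([363., 199.]), np.int32(78)), (array([345., 208.]), np.int32(151)), (array([330., 216.]), np.int32(51)), (array([373., 220.]), np.int32(112)), (array([353., 228.]), np.int32(156)), (array([453., 288.]), np.int32(6260)), (array([335., 306.]), np.int32(1590)), (array([306., 293.]), np.int32(179)), (array([291., 294.]), np.int32(67)), (array([271., 304.]), np.int32(138)), (array([287., 325.]), np.int32(745)), (array([297., 309.]), np.int32(62)), (array([365., 359.]), np.int32(520)), (array([308., 357.]), np.int32(156)), (array([327., 349.]), np.int32(165)), (array([347., 360.]), np.int32(164)), (array([527., 362.]), np.int32(374)), (array([393., 380.]), np.int32(140)), (array([509., 378.]), np.int32(32)), (array([358., 393.]), np.int32(102))]
(array([627.53143311, -47.56020355]), array([ 69.54620361, 162.05873108]), 18.67074203491211) 752
```

View pics/c6.png

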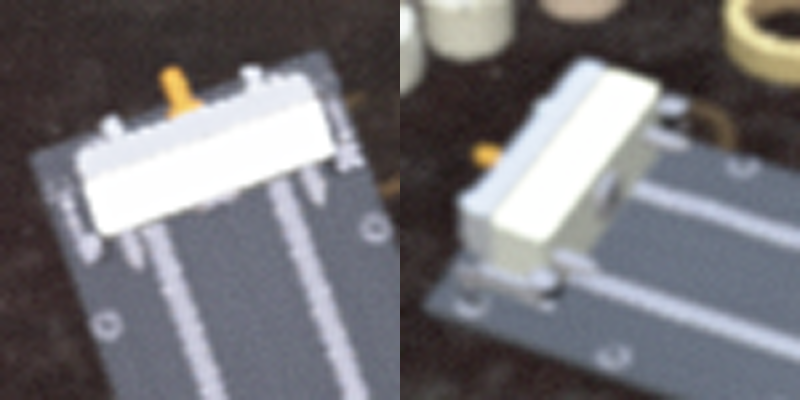

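The pack is closed with no gap, at crop (205,170). The pins stand out behind the cover at (130,250) and (315,185), and the rollers sit at its rear edges at (545,285) and (670,110). Image differences show only at the fixture and the robot, so nothing else moved.

```bash
python3 -c "
from bench import sign_off
print(sign_off())"
```

```text
the job is handed in; nothing more can be done
None
```

The job is handed in at about 31 s: frame and cover are fully home on the pins, both catches appear snapped in behind the cover in the pictures, and nothing else on the bench moved.

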